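# Seat the tube rack in the reader corner and hold it

### The job

Pick up the tube rack with the beige caps, stand it on the aluminium reader plate with its long side along the long fence, and press it into the corner so that it sits flat on the plate and bears against both dark fences at once. Finish holding it there: the reader has no clamp, so keep the rack pressed against both fences and do not let go. Keep the rack upright all the while, and leave the blue-capped rack and everything else on the bench where they stand.

Things in the scene. Friction and masses are not known exactly. Their poses are not given: they have to be found in the camera images.
- beige_rack: The rack to seat: white block with 5 x 3 beige tube caps on top. Body 92 (its x) x 56 (its y) x 70 mm high with plain upright faces to grip; the caps rise to 82 mm and do not come off. About 0.6 kg. Origin: centre of the underside, z up.
- blue_rack: The other rack, to be left alone: white block with 5 x 3 blue tube caps on top. Body 92 (its x) x 56 (its y) x 70 mm high with plain upright faces to grip; the caps rise to 82 mm and do not come off. About 0.6 kg. Origin: centre of the underside, z up.
- plate: Fixed aluminium reader plate on the bench, 180 (its x) x 140 (its y) x 6 mm thick, dark reading window in it. Origin: centre of the underside; z up. The long fence stands along its +y edge, the short fence along its +x edge; the -x and -y edges are open.
- corner (a point): The inner corner of the plate: where the inner faces of both fences meet, on the plate's top surface (6 mm above the bench), 72 mm in x and 52 mm in y from the plate's origin. Axes as the plate's: the long fence's inner face runs from here towards -x, the short fence's towards -y. A rack seated squarely, long side along the long fence, has its origin 46 mm to -x and 28 mm to -y of this point.
- long_fence: Dark steel bar fixed on the plate, 162 mm along the plate's x, 18 mm thick, 24 mm high above the plate (30 mm above the bench). Origin: centre of its underside, on the plate's top. Rigid. Plate and fences are polished: the smooth rack slides on them with a drag of about a quarter of the load, on the bench with more.
- short_fence: Dark steel bar fixed on the plate, 140 mm along the plate's y, 18 mm thick, 24 mm high above the plate (30 mm above the bench), small green lamp on top. Origin: centre of its underside, on the plate's top. Rigid.
- bottle: Bystander: white bottle with a blue cap, 64 mm across, 130 mm high. Origin: centre of the underside.
- tip_box: Bystander: green pipette-tip box, 85 x 120 x 55 mm. Origin: centre of the underside.
- beaker: Bystander: clear plastic beaker, 76 mm across, 95 mm high. Origin: centre of the underside.
- timer: Bystander: grey bench timer, 50 x 75 x 30 mm. Origin: centre of the underside.
- jar: Bystander: amber jar with a red cap, 56 mm across, 60 mm high. Origin: centre of the underside.
Things that resemble listed ones, but are neither listed nor needed, are in the scene too. Leave any pink or turquoise look-alike of the beige_rack alone.

How it is judged:
By the outcome, as a careful person would: the job done as asked, in the order asked, and still so for the second after the job is handed in, while the arm keeps its last pose, push and grip.
It also fails if it takes over 51 s, if anything falls off the work surface, if the arm or the gripper's body presses on something with over 40 N, if the wrist force passes 120 N, or if a joint passes its speed limit or range.

### The arm

A 6-joint arm with a two-finger parallel gripper is mounted at the origin on the work surface. World frame = base frame: x ahead of the robot, y to its left, z up, the work surface at z = 0. Lengths are in m, angles in rad, forces in N, time in s.
With the tool pointing down it reaches from about 0.375 to 0.825 m from the base axis. Payload 5.5 kg.
Tool frame: the origin (TCP) lies between the finger pads; the fingertips stand 8 mm ahead of it and the grasp point (between the pads) lies 11 mm behind it (arm.tips_ahead is the distance from the TCP to the fingertips, in m); z points along the fingers, y is the direction in which the jaws open and shut (so a half turn about z gives the same grasp; the last joint's range is limited). The gripper opens to 85 mm and grips with 20 to 120 N. Pads are 22 mm wide; open, the fingers measure 114 mm over their backs; the gripper's body (76 mm by 85 mm) begins 54 mm behind the grasp point. The pads swing forward as they close: fully open they stand 13 mm farther back than shut.
Start: joints at [1.225, 0.314, -0.047, 1.21, 0, 1.571], TCP at [0.203, 0.564, 0.239] pointing down, gripper open.
Joint ranges: [-2.67, 2.67], [-0.69, 1.73], [-1.03, 1.25], [-2.08, 2.16], [-1.42, 1.45], [-3.14, 3.14]. Speed limits (rad/s): [2.39, 2.39, 3.01, 3.14, 3.14, 3.14].

### API

Orientations are given as a rotation vector (axis times angle).
In Python, from workcell import arm gives the robot as it stands. Calls block until the motion is done:
- arm.move_pose(position, orientation): joint-space move of the TCP to a pose.
- arm.move_l(position, ori=None, max_speed=0.15): straight line of the TCP; ori=None keeps the orientation; max_speed is the mean speed in m/s.
- arm.move_j(angles): joint-space move.
- arm.command_gripper(opening, f_grip=None): finger opening in m; f_grip is the grip in N (None keeps the last); returns when the fingers have stopped.
- arm.dwell(seconds).
- arm.inverse_kinematics(position, orientation): joint angles nearest the present ones, or None.
- arm.get_obs(): the state.
- arm.get_image(name): name is "side" or "top"; returns a dict with "frame" (400x640x3 uint8, red, green, blue), "mtx" (3x3 intrinsics, pixels), "dist_coeffs" ([k1, k2, p1, p2, k3] as OpenCV has them; the pictures are not rectified), "view" (4x4, takes a point from world to camera coordinates). Camera axes: x right, y down, z forward; pixel columns grow to the right and rows downward; lengths in m; the calibration is good to about 2 mm. A picture is of the moment at which its call begins. There is no depth.
A pose or a line that the arm cannot do raises arm.MotionError and nothing moves.
- arm.sign_off(): hands the job in, once; it reports no verdict.
The state is a dict: "t": time; "joints": joint angles; "joint_vel": joint speeds; "effort": joint torques, N m; "tcp_pos": TCP position; "orientation": TCP orientation; "contact_force": force on the tool from outside, world axes, zero at the start; "torque": the same for the moment, N m; "opening": finger opening in m.
Only numpy, scipy, OpenCV 4.12 (cv2) and the standard library are available. Lean on these libraries where they do the work, as an engineer would, in place of code of your own. Each camera call takes 0.05 s, during which the arm holds its last target.

## Working session

There is one attempt and no reset: what is moved stays moved. The work goes in short steps, each a Python script; the robot and the scene stay as the last script left them, time stands still between calls to the robot, and variables do not carry over. Pictures are saved under pics/ and viewed, and the job is handed in when it is done.

```bash
mkdir -p pics; ls; python3 - <<'E'
from workcell import arm
import cv2,numpy as np,pickle
d={}
for n in("top","side"):
    r=arm.get_image(n); d[n]=r; cv2.imwrite(f"pics/{n}0.png",r["frame"][:,:,::-1])
    print(n,np.round(r["mtx"],1).tolist(),r["dist_coeffs"],np.round(r["view"],3).tolist())
pickle.dump(d,open("d0.pkl","wb"))
print(arm.get_obs(), arm.tips_ahead)
E
```

```text
pics
top [[390.1, 0.0, 311.0], [0.0, 390.1, 195.0], [0.0, 0.0, 1.0]] [0.01345972 0.         0.         0.         0.        ] [[-0.004, -1.0, 0.023, 0.078], [-0.987, -0.0, -0.16, 0.562], [0.159, -0.024, -0.987, 0.969], [0.0, 0.0, 0.0, 1.0]]
side [[415.9, 0.0, 312.3], [0.0, 415.9, 199.3], [0.0, 0.0, 1.0]] [0.00651379 0.         0.         0.         0.        ] [[0.925, -0.38, 0.022, -0.5], [-0.185, -0.501, -0.846, 0.185], [0.332, 0.778, -0.533, 1.045], [0.0, 0.0, 0.0, 1.0]]
{'t': 0.1, 'joints': array([ 1.22501128e+00,  3.14144964e-01, -4.79926203e-02,  1.21019513e+00,
        2.08691967e-05,  1.57079419e+00]), 'joint_vel': array([-0.00036394,  0.00042334,  0.00458516, -0.00101669, -0.00021748,
        0.00132919]), 'effort': array([ 1.46988050e-04, -5.40766740e+01,  3.40540981e+01,  1.11614549e-02,
        5.75332456e-05,  9.70245004e-07]), 'tcp_pos': array([0.20318091, 0.5640052 , 0.23852104]), 'orientation': array([-5.40403479e-01, -3.09447460e+00,  2.37151875e-03]), 'contact_force': array([ 0.6453456 ,  0.03617801, -0.33127685]), 'torque': array([-0.04349029, -0.01239883,  0.03572319]), 'opening': 0.08544030131234313} 0.008
```

View pics/top0.png

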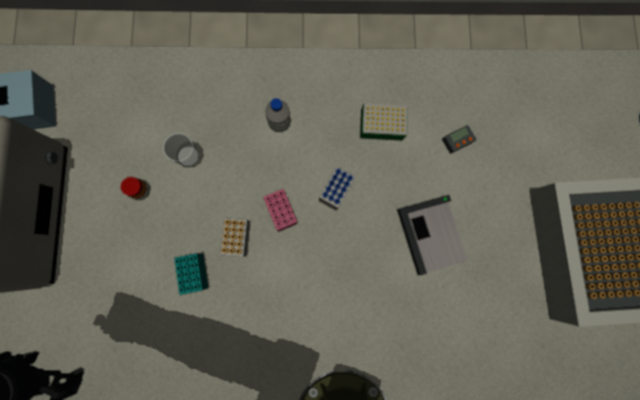

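View pics/side0.png

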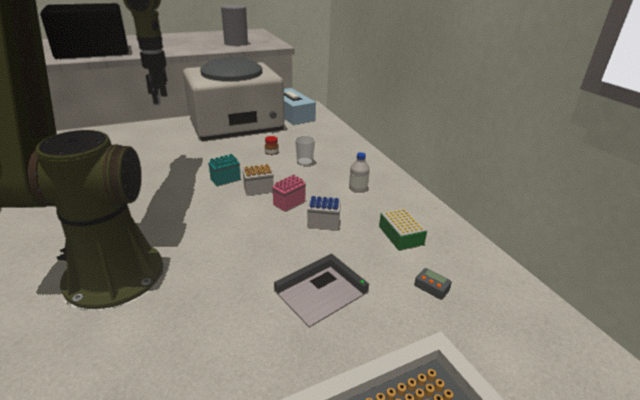

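Candidates for the target in the top view are the turquoise rack at (190,273), the beige one at (234,237), the pink one at (281,209) and the blue one at (337,188). The green tip box at (385,121) has cream dots but isn't a rack. By the description, my choice is (234,237), which I'll check in close crops.

```bash
python3 - <<'E'
import cv2,pickle,numpy as np
d=pickle.load(open("d0.pkl","rb"))
t=d["top"]["frame"][:,:,::-1]; s=d["side"]["frame"][:,:,::-1]
def crop(im,x,y,w,h,k,n): cv2.imwrite(n,cv2.resize(im[y:y+h,x:x+w],None,fx=k,fy=k,interpolation=cv2.INTER_CUBIC))
crop(t,200,200,70,70,8,"pics/c_beige.png")
crop(t,390,185,85,100,6,"pics/c_plate.png")
crop(s,235,155,50,50,10,"pics/c_beige_s.png")
crop(s,265,245,115,85,7,"pics/c_plate_s.png")
E
```

```text
(no output)
```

View pics/c_beige.png

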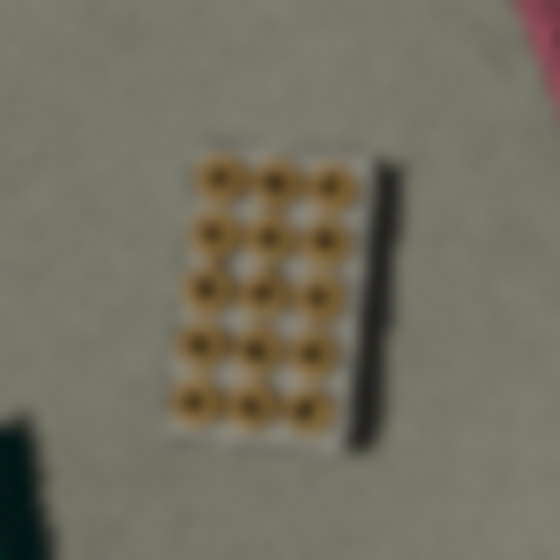

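View pics/c_plate.png

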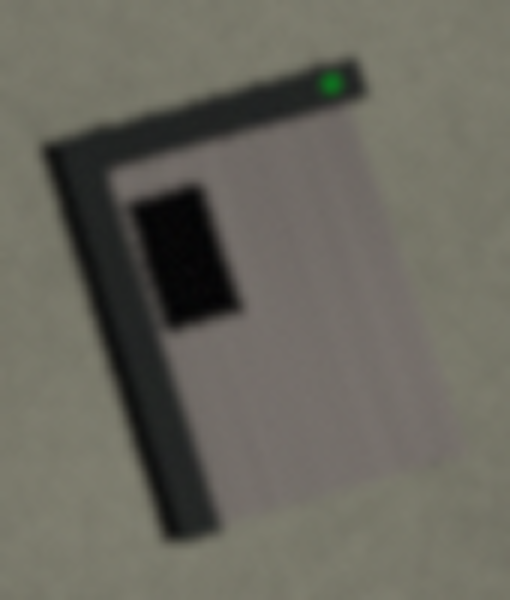

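View pics/c_beige_s.png

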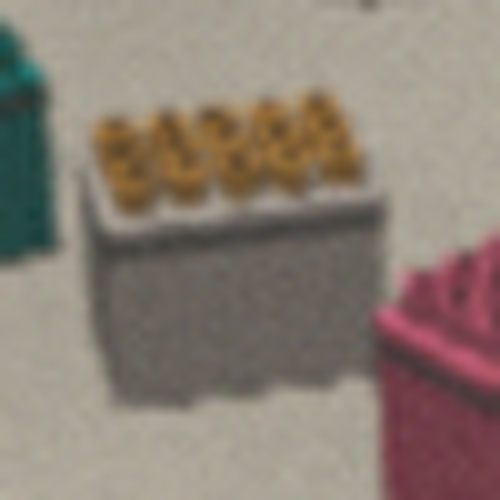

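View pics/c_plate_s.png

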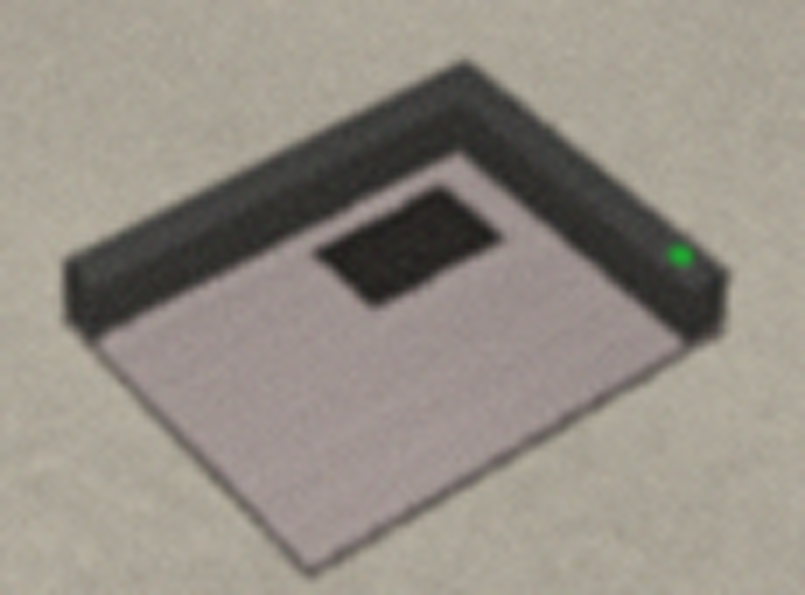

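The crop confirms it: beige/orange caps, 5 x 3, on a white body at (234,237). The plate's inner corner shows in the side view at about (331,267). Next I'll fit both poses from the two views.

```bash
cat > geo.py <<'E'
import numpy as np,cv2,pickle
from scipy.optimize import least_squares
def proj(c,P):
    V=c["view"]; r,_=cv2.Rodrigues(V[:3,:3].astype(float))
    return cv2.projectPoints(np.asarray(P,float).reshape(-1,3),r,V[:3,3],c["mtx"],np.asarray(c["dist_coeffs"]))[0].reshape(-1,2)
def uncrop(p,x,y,k): return (np.asarray(p,float)+.5)/k-.5+[x,y]
def W(q,P):
    c,s=np.cos(q[2]),np.sin(q[2]); P=np.asarray(P,float)
    return np.c_[q[0]+c*P[:,0]-s*P[:,1],q[1]+s*P[:,0]+c*P[:,1],P[:,2]]
def fit(obs,q0):  # obs list of (cam, local pts, pixels)
    f=lambda q:np.concatenate([(proj(c,W(q,P))-u).ravel() for c,P,u in obs])
    r=least_squares(f,q0); return r.x,np.round(r.fun.reshape(-1,2),1)
def topix(c,u,z):
    n=cv2.undistortPoints(np.asarray(u,float).reshape(-1,1,2),c["mtx"],np.asarray(c["dist_coeffs"])).reshape(-1,2)
    V=c["view"];R=V[:3,:3];o=-R.T@V[:3,3]; d=np.c_[n,np.ones(len(n))]@R
    return o+d*((z-o[2])/d[:,2])[:,None]
E
python3 - <<'E'
from geo import *
d=pickle.load(open("d0.pkl","rb")); T,S=d["top"],d["side"]
for c in(T,S): print(np.round(-c["view"][:3,:3].T@c["view"][:3,3],3))
PS=np.array([[72,52,6],[-90,-70,6],[-90,52,6],[72,-70,6],[90,70,30],[-90,70,30],[90,-70,30]])/1e3
us=uncrop([(460,152),(310,575),(97,340),(687,345),(465,60),(65,262),(728,270)],265,245,7)
PT=np.array([[90,70,30],[90,-70,30],[72,-70,30],[-90,70,30],[-90,52,30],[72,52,30],[-90,-70,6]])/1e3
ut=uncrop([(43,147),(355,60),(366,97),(165,542),(220,530),(108,165),(460,462)],390,185,6)
q0=[.5,-.2,.3]
for o in([(S,PS,us)],[(T,PT,ut)],[(S,PS,us),(T,PT,ut)]):
    q,r=fit(o,q0);print("plate",np.round(q,4),r.tolist())
caps=uncrop([(221,178),(276,181),(332,184),(214,234),(270,238),(325,241),(208,290),(264,292),(318,297),(202,346),(257,350),(312,353),(195,402),(251,404),(306,408)],200,200,8)
w=topix(T,caps,.08);c=w.mean(0);
a=(w[0:3].mean(0)-w[12:15].mean(0))[:2]; print("caps c",c,"yaw",np.arctan2(a[1],a[0]),"len",np.hypot(*a), np.hypot(*(w[2]-w[0])[:2]))
a2=np.array([a[0],a[1]])/np.hypot(*a);yaw=np.arctan2(a[1],a[0])
# side: top edge and base
PR=np.array([[-46,-28,0],[46,-28,0],[-46,28,0],[46,28,0],[-46,-28,70],[46,-28,70],[-46,28,70],[46,28,70]])/1e3
q=[c[0],c[1],yaw]
print("side pred (crop)",np.round((proj(S,W(q,PR))-[235,155]+.5)*10-.5))
print("top pred (crop)",np.round((proj(T,W(q,PR))-[200,200]+.5)*8-.5))
# others
for n,u,z in(("turq",(190,270),.082),("pink",(281,209),.08),("blue",(338,187),.08),("bottle",(277,105),.13),("tip",(385,121),.055),("timer",(460,139),.03)):
    print(n,np.round(topix(T,[u],z)[0],3))
E
```

```text
[0.401 0.101 1.044]
[ 0.149 -0.91   0.725]
plate [ 0.461  -0.248   0.2726] [[-0.3, 0.1], [0.3, -0.6], [-0.6, 0.4], [0.1, 0.1], [0.3, -0.2], [-0.5, -0.2], [0.6, 0.2]]
plate [ 0.4609 -0.2422  0.2545] [[1.3, -1.3], [-0.3, -0.0], [-0.0, 0.3], [1.3, 0.4], [-1.2, 0.5], [-1.0, 0.6], [-0.1, -0.5]]
plate [ 0.4614 -0.2446  0.2629] [[-0.4, -0.7], [-0.6, -1.9], [-0.9, -0.9], [-0.4, -0.6], [0.3, -1.0], [-0.7, -1.5], [0.1, -0.4], [2.0, -1.2], [0.2, -0.3], [0.6, -0.0], [2.6, 0.3], [0.1, 0.4], [-0.3, 0.6], [1.0, -1.0]]
caps c [0.45412183 0.27105674 0.08      ] yaw -0.08549311196762709 len 0.06838669509411222 0.03409258470795234
side pred (crop) [[116. 404.]
 [389. 366.]
 [ 88. 321.]
 [353. 286.]
 [103. 219.]
 [383. 183.]
 [ 74. 139.]
 [346. 106.]]
top pred (crop) [[375. 453.]
 [405. 175.]
 [205. 439.]
 [237. 161.]
 [343. 452.]
 [376. 154.]
 [161. 437.]
 [196. 139.]]
turq [0.373 0.37  0.082]
pink [0.521 0.153 0.08 ]
blue [0.577 0.01  0.08 ]
bottle [0.772 0.162 0.13 ]
tip [ 0.76  -0.12   0.055]
timer [ 0.718 -0.328  0.03 ]
```

```bash
cat >> geo.py <<'E'
from scipy.spatial.transform import Rotation as Ro
def ori(a):  # tool down, jaw axis at world yaw a
    y=np.array([np.cos(a),np.sin(a),0]);z=np.array([0,0,-1.]);
    return Ro.from_matrix(np.c_[np.cross(y,z),y,z]).as_rotvec()
E
python3 - <<'E'
from geo import *
from workcell import arm
d=pickle.load(open("d0.pkl","rb")); T,S=d["top"],d["side"]
PS=np.array([[72,52,6],[-90,-70,6],[-90,52,6],[72,-70,6],[90,70,30],[-90,70,30],[90,-70,30]])/1e3
us=uncrop([(460,152),(310,575),(97,340),(687,345),(465,60),(65,262),(728,270)],265,245,7)
PT=np.array([[90,70,0],[90,-70,30],[72,-70,6],[-90,70,0],[-90,52,30],[-90,-70,6]])/1e3
ut=uncrop([(43,147),(355,60),(366,97),(165,542),(220,530),(460,462)],390,185,6)
for o in([(T,PT,ut)],[(S,PS,us),(T,PT,ut)]):
    q,r=fit(o,[.5,-.2,.3]);print("plate",np.round(q,4),r.tolist())
for s in(0,np.pi):
  for p,a in(((.454,.271,.041),np.pi/2-.085-s),((.48,-.214,.047),np.pi/2+.268-s)):
    j=arm.inverse_kinematics(p,ori(a)); print(None if j is None else np.round(j,2))
E
```

```text
plate [ 0.4616 -0.246   0.251 ] [[0.1, -0.3], [1.2, -0.2], [-1.9, 1.4], [-0.8, -0.5], [0.1, 0.2], [1.2, -0.6]]
plate [ 0.4613 -0.2468  0.2613] [[0.0, -0.1], [-0.4, -1.2], [-0.6, -0.3], [0.0, 0.0], [0.7, -0.4], [-0.5, -0.9], [0.6, 0.2], [0.1, 0.1], [1.1, -0.3], [-1.9, 1.3], [-0.0, -0.2], [0.9, 0.4], [1.8, -0.9]]
[ 0.54  0.35 -0.49  0.73 -0.    0.62]
[-0.42  0.33 -0.49  0.74  0.   -0.69]
[ 0.54  0.35 -0.49  0.73 -0.   -2.52]
[-0.42  0.33 -0.49  0.74  0.    2.45]
```

```bash
python3 - <<'E'
from geo import *
from workcell import arm
o=ori(np.pi/2-.085)
arm.move_pose([.454,.271,.17],o); print(arm.get_obs()["t"])
arm.move_l([.454,.271,.10],max_speed=.15)
s=arm.get_obs();print(s["t"],s["tcp_pos"],s["contact_force"],s["torque"])
for n in("top","side"):
    r=arm.get_image(n);x,y=((190,190) if n=="top" else (215,110))
    cv2.imwrite(f"pics/{n}1.png",cv2.resize(r["frame"][y:y+100,x:x+100,::-1],None,fx=5.5,fy=5.5,interpolation=cv2.INTER_CUBIC))
E
```

```text
1.5583
2.175 [0.45409434 0.27160575 0.10042496] [0.11710189 0.11248191 0.69795275] [-3.54464702e-05  2.61695928e-02 -2.36129134e-02]
```

View pics/side1.png

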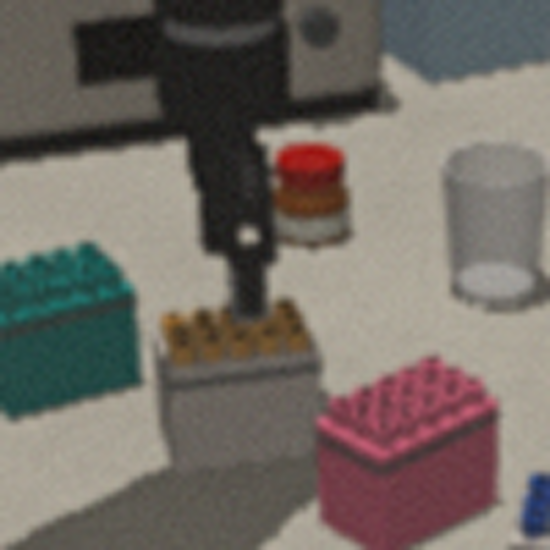

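View pics/top1.png

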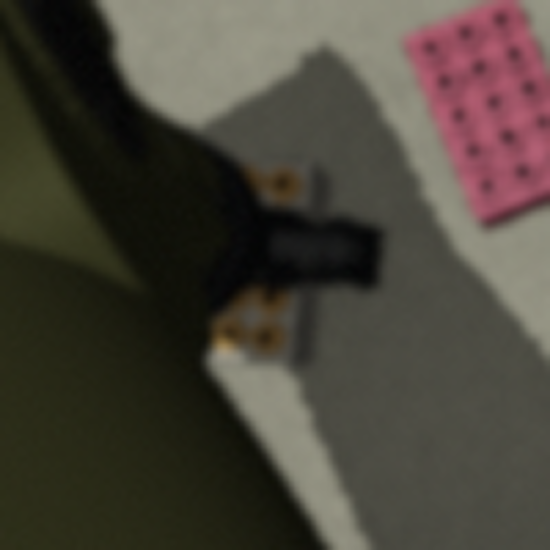

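In the side view the near finger is above the beige rack, with its tip around (260,167) and centred along the length. The top view shows jaws straddling the rack, well clear of pink. Descending to grip and lift.

```bash
python3 - <<'E'
from geo import *
from workcell import arm
def p(l):
    s=arm.get_obs();print(l,round(s["t"],2),np.round(s["tcp_pos"],4),np.round(s["contact_force"],2),np.round(s["torque"],3),round(s["opening"],4))
arm.move_l([.454,.271,.042],max_speed=.1);p("down")
arm.command_gripper(.05,60);p("grip")
arm.move_l([.454,.271,.06],max_speed=.06);arm.dwell(.2);p("lift")
arm.move_l([.454,.271,.175],max_speed=.2);p("up")
r=arm.get_image("side");x,y=(215,80)
cv2.imwrite("pics/side2.png",cv2.resize(r["frame"][y:y+120,x:x+120,::-1],None,fx=5,fy=5,interpolation=cv2.INTER_CUBIC))
E
```

```text
down 3.01 [0.4544 0.2712 0.0424] [-0.98  0.32  0.55] [-0.011  0.046  0.039] 0.0853
grip 3.39 [0.4546 0.2713 0.0428] [-0.98 -0.31  6.87] [-0.191  0.131  0.046] 0.0549
lift 4.04 [0.4536 0.2708 0.0596] [-0.04 -0.46 -6.68] [-0.009 -0.046  0.012] 0.0553
up 4.77 [0.4533 0.2706 0.1739] [-0.15  1.18 -6.71] [-0.025  0.006  0.004] 0.0553
```

View pics/side2.png

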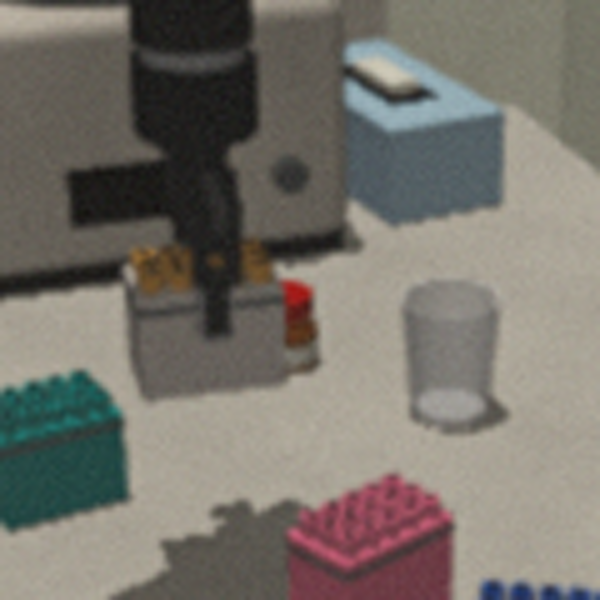

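```bash
cat >> geo.py <<'E'
PL=np.array([.4612,-.2472]);PY=.265
E
python3 - <<'E'
from geo import *
from workcell import arm
def p(l):
    s=arm.get_obs();print(l,round(s["t"],2),np.round(s["tcp_pos"],4),np.round(s["contact_force"],2),np.round(s["torque"],3),round(s["opening"],4))
arm.command_gripper(.05,90)
t=W([*PL,PY],[[.026-.012,.024-.012,0]])[0]; print(t)
arm.move_pose([t[0],t[1],.175],ori(np.pi/2+PY));arm.dwell(.2);p("over")
arm.move_l([t[0],t[1],.075],max_speed=.12);arm.dwell(.3);p("low")
d={}
for n,x,y,w in(("top",385,180,100),("side",260,200,130)):
    r=arm.get_image(n);d[n]=r
    cv2.imwrite(f"pics/{n}3.png",cv2.resize(r["frame"][y:y+w,x:x+w,::-1],None,fx=5,fy=5,interpolation=cv2.INTER_CUBIC)[:600])
pickle.dump(d,open("d3.pkl","wb"))
E
```

```text
[ 0.47156838 -0.23195216  0.        ]
over 7.06 [ 0.4719 -0.2312  0.175 ] [ 0.29  0.21 -6.36] [ 0.004  0.021 -0.038] 0.0546
low 8.34 [ 0.4719 -0.2322  0.0755] [ 0.29 -0.48 -5.89] [ 0.001  0.018 -0.009] 0.0547
```

View pics/side3.png

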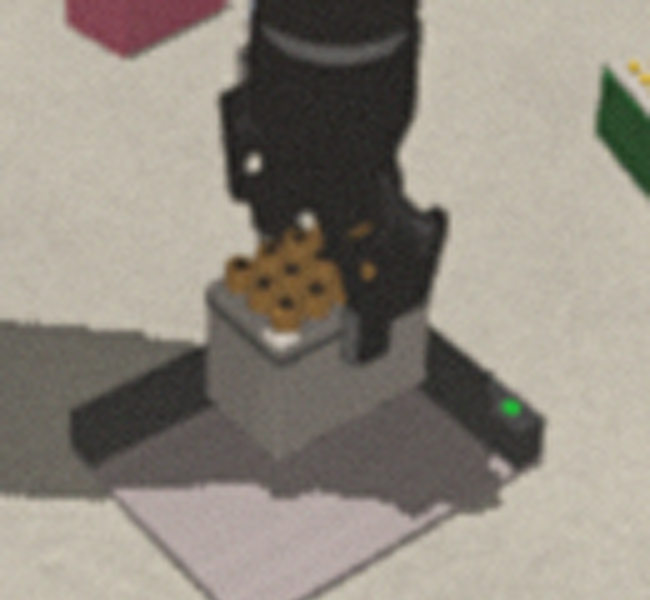

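View pics/top3.png

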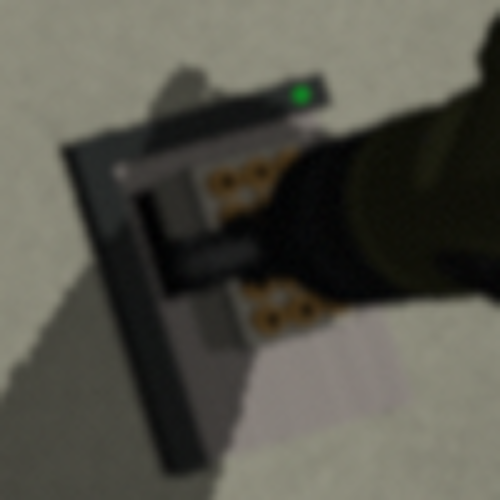

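The rack hangs level over the plate, clear of both fences: about 12 mm of gap, and the corner is at (123,172) in the top crop. I'll lower to contact next, then slide in +y to the long fence.

```bash
cat >> geo.py <<'E'
def loc(v,a=PY):
    c,s=np.cos(a),np.sin(a); return np.array([c*v[0]+s*v[1],-s*v[0]+c*v[1],v[2]])
def unl(v,a=PY): return loc(v,-a)
def state(arm,l=""):
    s=arm.get_obs();x=s["tcp_pos"]-[*PL,0];f=loc(s["contact_force"]);m=loc(s["torque"])
    print(l,round(s["t"],2),"pos",np.round(loc(x)*1e3,2),"F",np.round(f,1),"M",np.round(m,2));return f,m
def go(arm,x,yaw=PY,v=.05):  # plate-frame mm target
    w=unl(np.asarray(x,float)/1e3)+[*PL,0]; arm.move_l(w,ori(np.pi/2+yaw),max_speed=v)
E
python3 - <<'E'
from geo import *
from workcell import arm
state(arm,"0")
z=54; go(arm,[14,12,z]);state(arm)
while z>46:
    z-=1; go(arm,[14,12,z],v=.02); arm.dwell(.1); f,m=state(arm,z)
    if f[2]>-1: break
E
```

```text
0 8.44 pos [14.14 11.87 75.29] F [ 0.2 -0.5 -5.4] M [ 0.03 -0.02  0.07]
 9.01 pos [13.76 12.21 53.61] F [ 0.6  0.4 -5.7] M [-0.02 -0.02 -0.02]
53 9.36 pos [14.12 11.89 53.21] F [-1.   0.1 -4.9] M [ 0.04  0.02 -0.02]
52 9.71 pos [13.99 12.   52.  ] F [ 0.1 -0.3 -6. ] M [-0.02 -0.02  0.03]
51 10.06 pos [13.99 12.01 50.98] F [ 0.3  0.1 -5.9] M [-0.01 -0.02 -0.01]
50 10.41 pos [13.99 12.   49.99] F [-0.8 -0.3 -6. ] M [-0.06  0.01  0.  ]
49 10.76 pos [14.08 11.95 49.05] F [ 0.1  0.4 -6.6] M [-0.   -0.03 -0.03]
48 11.11 pos [14.53 11.59 48.99] F [-1.8  2.   5.4] M [0.6  0.36 0.01]
```

```bash
python3 - <<'E'
from geo import *
from workcell import arm
z=48.3
go(arm,[14,12,z],v=.02);arm.dwell(.15);state(arm)
go(arm,[14,18,z],v=.03);arm.dwell(.1);f0,_=state(arm,18)
y=18
while y<30:
    y+=1; go(arm,[14,y,z],v=.02); arm.dwell(.1); f,m=state(arm,y)
    if f[1]<-9: break
E
```

```text
11.51 pos [14.52 11.64 48.99] F [-1.   1.   7.1] M [0.49 0.17 0.06]
18 11.96 pos [14.84 17.58 49.  ] F [ 0.4 -1.4  5.6] M [ 0.06  0.04 -0.03]
19 12.31 pos [14.87 18.32 49.03] F [ 0.1 -1.3  5. ] M [-0.16  0.05 -0.04]
20 12.66 pos [14.84 19.3  49.  ] F [-0.3 -1.8  5.3] M [-0.22  0.01 -0.03]
21 13.01 pos [14.87 20.28 49.03] F [ 0.5 -1.8  6.5] M [-0.24  0.03  0.02]
22 13.36 pos [14.86 21.28 49.01] F [-1.  -1.7  5.1] M [-0.18 -0.   -0.04]
23 13.71 pos [14.86 22.29 49.01] F [-0.3 -1.4  6. ] M [-0.24  0.03  0.02]
24 14.06 pos [14.88 23.26 49.03] F [ 1.1 -1.5  6. ] M [-0.18  0.04 -0.01]
25 14.41 pos [14.89 24.27 49.04] F [ 0.1 -1.1  5.4] M [-0.18  0.01  0.  ]
26 14.76 pos [14.88 25.29 49.02] F [-0.7 -2.   4.9] M [-0.17  0.07 -0.12]
27 15.11 pos [14.88 26.01 49.01] F [-0.5 -2.6  6.4] M [-0.49  0.03  0.07]
28 15.46 pos [14.92 26.13 49.08] F [ 0.4 -5.9  3.8] M [-1.11  0.05  0.31]
29 15.81 pos [14.94 26.18 49.17] F [-0.2 -9.2  2.7] M [-1.78  0.12  0.42]
```

```bash
python3 - <<'E'
from geo import *
from workcell import arm
z=48.0
yaw=PY
for i in range(10):
    yaw+=.005; go(arm,[14,29,z],yaw,v=.02); arm.dwell(.12); f,m=state(arm,round(yaw,3))
    if m[2]<.03: break
E
```

```text
0.27 16.18 pos [15.   26.24 49.12] F [-0.9 -8.1  3.9] M [-1.51  0.21 -0.02]
```

```bash
python3 - <<'E'
from geo import *
from workcell import arm
z=48.0;yaw=.27
state(arm);
go(arm,[21,29,z],yaw,v=.03);arm.dwell(.1);state(arm)
x=21
while x<33:
    x+=1; go(arm,[x,29,z],yaw,v=.02); arm.dwell(.1); f,m=state(arm,x)
    if f[0]<-9: break
d={}
for n,x,y,w in(("top",385,180,100),("side",260,200,120)):
    r=arm.get_image(n);d[n]=r
    cv2.imwrite(f"pics/{n}4.png",cv2.resize(r["frame"][y:y+w,x:x+w,::-1],None,fx=5,fy=5,interpolation=cv2.INTER_CUBIC))
E
```

```text
16.18 pos [15.   26.24 49.12] F [-0.9 -8.1  3.9] M [-1.51  0.21 -0.02]
 16.66 pos [21.82 26.27 49.14] F [-1.1 -8.1  5.8] M [-1.5   0.34 -0.04]
22 17.01 pos [22.28 26.29 49.14] F [-2.5 -7.4  5.9] M [-1.49  0.63  0.07]
23 17.36 pos [23.15 26.33 49.09] F [-4.  -7.5  8.2] M [-1.5   0.71  0.01]
24 17.71 pos [24.12 26.27 49.15] F [-3.6 -8.4  8.5] M [-1.51  0.73  0.02]
25 18.06 pos [25.14 26.29 49.14] F [-3.7 -8.2  7.4] M [-1.48  0.67  0.04]
26 18.41 pos [26.13 26.33 49.12] F [-4.1 -8.1  7.9] M [-1.48  0.75  0.08]
27 18.76 pos [27.09 26.32 49.11] F [-3.2 -8.1  7.9] M [-1.45  0.65  0.06]
28 19.11 pos [27.76 26.32 49.11] F [-5.5 -9.   8. ] M [-1.45  0.88  0.04]
29 19.46 pos [27.77 26.35 49.12] F [-8.1 -7.8 11.8] M [-1.47  1.49  0.09]
30 19.81 pos [27.77 26.34 49.11] F [-11.6  -7.8  15.3] M [-1.5   2.02  0.2 ]
```

View pics/side4.png

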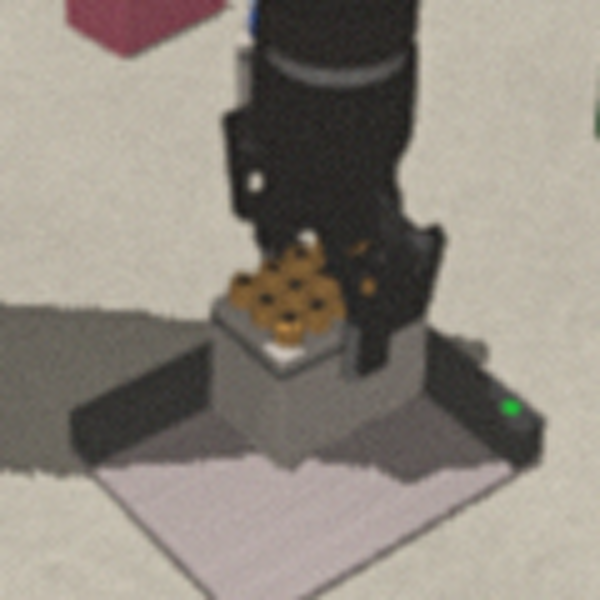

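View pics/top4.png

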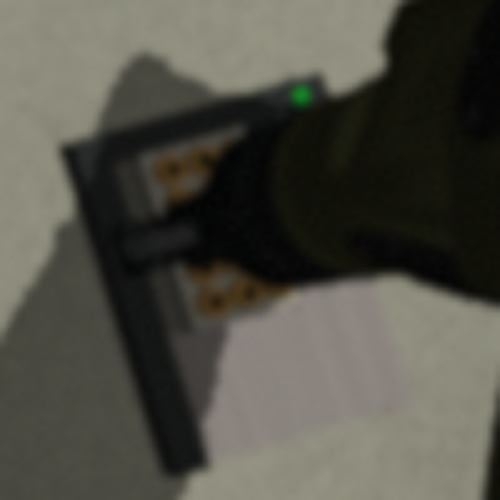

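```bash
python3 - <<'E'
from geo import *
from workcell import arm
def tilt():
    s=arm.get_obs();R=Ro.from_rotvec(s["orientation"]).as_matrix();
    print("  z-axis local mrad",np.round(loc(R[:,2])*1e3,2),"yaw",round(np.arctan2(R[1,1],R[0,1])-np.pi/2,4),"open",round(s["opening"],4))
tilt()
for x,y,z in((30,29.3,47.3),(30,29.6,46.6),(30,29.8,46.2)):
    go(arm,[x,y,z],.27,v=.02);arm.dwell(.2);state(arm);tilt()
E
```

```text
z-axis local mrad [  -4.42   -6.31 -999.97] yaw 0.2683 open 0.0548
 20.36 pos [27.81 26.35 49.12] F [-12.6  -8.2  20.5] M [-1.14  2.45  0.2 ]
  z-axis local mrad [  -4.21   -6.95 -999.97] yaw 0.2682 open 0.0548
 20.81 pos [27.79 26.35 49.08] F [-15.5  -7.7  27.5] M [-0.9   2.92  0.19]
  z-axis local mrad [  -4.11   -7.6  -999.96] yaw 0.2681 open 0.0548
 21.26 pos [27.82 26.35 49.07] F [-17.5  -7.7  31. ] M [-0.82  3.11  0.21]
  z-axis local mrad [  -4.01   -8.01 -999.96] yaw 0.268 open 0.0547
```

Down-force changes Mx as if the load sits at the +y edge, and the tool leans about 8 mrad towards the long fence. The rack may therefore be slightly tipped, so I'll sweep a tilt correction and watch the centre of pressure.

```bash
cat >> geo.py <<'E'
def go2(arm,x,yaw,px=0,py=0,v=.03):  # tilt about plate x / y axes
    w=unl(np.asarray(x,float)/1e3)+[*PL,0]
    k=unl(np.array([px,py,0.]))
    R=Ro.from_rotvec(k)*Ro.from_rotvec(ori(np.pi/2+yaw)); arm.move_l(w,R.as_rotvec(),max_speed=v)
def tilt(arm):
    s=arm.get_obs();R=Ro.from_rotvec(s["orientation"]).as_matrix();
    print("  zax mrad",np.round(loc(R[:,2])*1e3,2)[:2],"yaw",round(np.arctan2(R[1,1],R[0,1])-np.pi/2,4))
E
python3 - <<'E'
from geo import *
from workcell import arm
for px in(.004,.008,.012,.016,.02):
    go2(arm,[30,29.5,46.8],.27,px);arm.dwell(.15);state(arm,px);tilt(arm)
E
```

```text
0.004 21.66 pos [27.79 26.27 49.04] F [-14.8  -8.2  24.8] M [-1.18  2.69  0.17]
  zax mrad [-4.21 -3.63] yaw 0.268
0.008 22.06 pos [27.78 26.2  48.98] F [-15.2  -7.5  23.6] M [-1.53  2.68  0.16]
  zax mrad [-4.32  0.1 ] yaw 0.268
0.012 22.46 pos [27.78 26.11 49.  ] F [-14.8  -7.4  23.3] M [-1.97  2.58  0.15]
  zax mrad [-4.45  3.62] yaw 0.2681
0.016 22.86 pos [27.78 25.99 49.06] F [-15.5  -5.4  24.6] M [-2.1   2.67  0.2 ]
  zax mrad [-4.52  7.31] yaw 0.2682
0.02 23.26 pos [27.81 25.84 49.15] F [-15.5  -5.5  23.8] M [-2.3   2.77  0.19]
  zax mrad [-4.5  10.95] yaw 0.2682
```

```bash
python3 - <<'E'
from geo import *
from workcell import arm
for py in(.004,0,-.004,-.008,-.012):
    go2(arm,[30,29.7,46.8],.27,.009,py);arm.dwell(.15);state(arm,py);tilt(arm)
E
```

```text
0.004 23.66 pos [27.76 26.22 49.02] F [-16.   -7.6  24.4] M [-1.78  2.52  0.25]
  zax mrad [-8.37  0.61] yaw 0.2681
0 24.06 pos [27.75 26.25 48.95] F [-14.9  -7.4  23.4] M [-1.73  2.63  0.25]
  zax mrad [-4.45  0.7 ] yaw 0.2682
-0.004 24.46 pos [27.79 26.22 48.97] F [-14.6  -7.3  22.7] M [-1.65  2.77  0.2 ]
  zax mrad [-0.44  0.6 ] yaw 0.2682
-0.008 24.86 pos [27.82 26.21 48.92] F [-13.8  -9.1  23.5] M [-1.62  3.04  0.2 ]
  zax mrad [3.49 0.61] yaw 0.2682
-0.012 25.26 pos [27.88 26.21 48.93] F [-12.4  -8.   23.5] M [-1.56  3.1   0.19]
  zax mrad [7.47 0.56] yaw 0.2682
```

```bash
python3 - <<'E'
from geo import *
from workcell import arm
go2(arm,[30,30.4,46.8],.272,.009,-.004);arm.dwell(.3);state(arm);tilt(arm)
arm.dwell(.7);state(arm);tilt(arm)
d={}
for n,x,y,w in(("top",385,180,100),("side",260,200,120)):
    r=arm.get_image(n);d[n]=r
    cv2.imwrite(f"pics/{n}5full.png",r["frame"][:,:,::-1])
    cv2.imwrite(f"pics/{n}5.png",cv2.resize(r["frame"][y:y+w,x:x+w,::-1],None,fx=5,fy=5,interpolation=cv2.INTER_CUBIC))
E
```

```text
25.81 pos [27.78 26.24 48.95] F [-15.5  -9.5  21. ] M [-2.01  2.87 -0.11]
  zax mrad [-0.54 -0.51] yaw 0.2691
 26.51 pos [27.82 26.23 48.97] F [-14.7 -10.1  21.6] M [-1.98  2.76 -0.12]
  zax mrad [-0.46 -0.54] yaw 0.2692
```

View pics/side5.png

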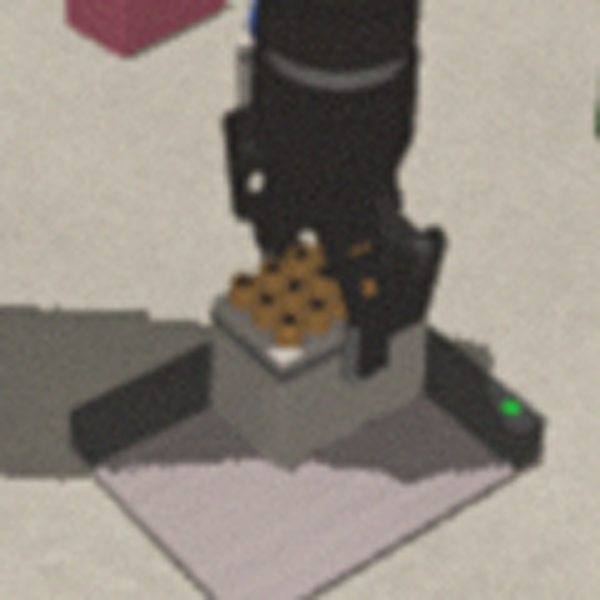

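View pics/top5full.png

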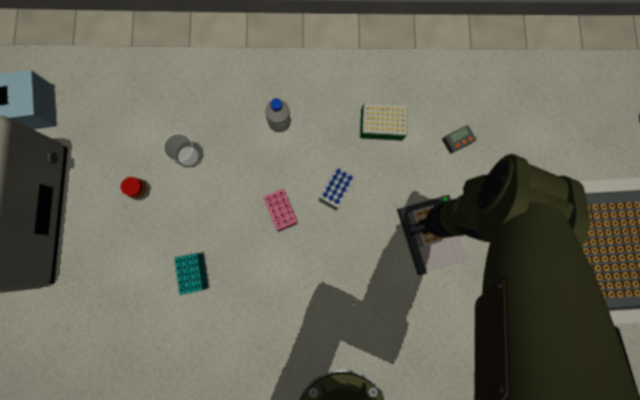

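The rack sits flush in the corner: its front bottom corner is at (290,468) in the side crop, and both fences meet its faces. The other objects stand where they were. Forces are steady at about 15 N into the short fence, 10 N into the long one and 22 N down. Handing in.

```bash
python3 - <<'E'
from geo import *
from workcell import arm
state(arm); arm.sign_off()
E
```

```text
26.61 pos [27.82 26.22 48.97] F [-15.3  -9.9  22.5] M [-1.96  2.82 -0.12]
the job is handed in; nothing more can be done
```

I picked up the beige-capped rack, set it on the plate and slid it into the corner. I handed the job in at 26.6 s with the arm still gripping and pressing it. No verdict was reported.

- **Final forces:** about 15 N into the short fence, 10 N into the long fence and 22 N down. They held steady over the last 0.8 s.
- **Alignment:** the tool was vertical to within 1 mrad. The twist about the vertical was -0.12 N m, which fits both rack faces lying flat against the fences.
- **Scene:** in the last top picture, the blue, pink and turquoise racks and the other objects stand where they started.

**What disagreed:**
- **Corner position:** both fences were met about 2 mm beyond the camera estimate. That is about the stated calibration error, so I relied on the contact forces instead.
- **Tilt:** on the first press the force readings suggested the rack was tipped about 0.5° towards the long fence. I swept the tool tilt and set it where the readings put the load near the middle of the rack.
- **Flatness:** this last bit is inferred from forces and tool height, because the pictures can't show a tilt that small.

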